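# Load a length of waste pipe into the pipe-sawing cradle

## Task

Load the white waste pipe into the sawing cradle, using only the touch of your fingertips and never pinching or lifting it: with the fingertips on top of the pipe, roll it away from you along the deck until it drops into the V trough and stays there. Then push it endways along the trough until its left end is hard against the wooden stop, and last push the steel hold-down arm over until its rubber pad rests on the pipe. Leave the other things on the bench where they are.

Things in the scene. Friction and masses are not known exactly. Their poses are not given: they have to be found in the camera images.
- saw_cradle: Wooden cradle for sawing pipe, 260 (x) x 210 (y) mm, fixed. Origin: centre of its underside, on the bench top. Its x points away from the robot, y to the left along the trough, z up. A level plywood deck, top 50 mm above the origin, reaches from x = -118 to the trough's mouth at x = +44; a lip along its front edge (x = -130 to -118) stands 6 mm above it.
- trough (a point): Middle of the mouth of the 90-degree V trough, level with the deck (cradle x = +62, y = 0, z = 50). The trough runs along the cradle's y through its whole width, 36 mm wide at the mouth, 18 mm deep. Behind it is a level land 50 mm wide, as high as the deck, no fence. A pipe in the trough has its axis 10 mm above this point; rolling on the deck, 20 mm above it.
- stop_face (a point): Point of the stop's face that the middle of the pipe's left end meets (cradle x = +62, y = +80, z = 60). The stop is a wooden block across the left end of the trough, 66 mm (x) by 25 mm (y), top 80 mm above the bench. Pushed home, the pipe's middle is 70 mm to the right of this point.
- pipe: White plastic pipe, 40 mm outside diameter, 140 mm long, about 0.16 kg, loose; starts lying across the deck, roughly parallel to the trough, 30 to 57 mm short of the stop, and rolls freely. Origin: middle of its axis. Its own y runs along the axis (left at the start); x and z turn as it rolls. A thin dark cut line runs round it 40 mm from its right end.
- hold_down (a joint): Angle (rad) of the steel hold-down arm: 0 when it lies level, pointing right, with its pad on the pipe; pi/2 upright; more when it leans outward to the left (1.65 to 1.95 at the start, end of travel 2.0). A stiff hinge: the arm stays where it is left and moves at about 1 to 2 N at its tip.
- hold_down_hinge (a point): Hinge axis of the hold-down arm, on top of the stop, 92 mm above the bench; the axis runs along the cradle's x. The arm swings over the pipe's left end, in the plane across this axis.
- hold_down_tip (a point): Free end of the hold-down arm, 75 mm from the hinge axis, mid-thickness. The arm is a flat steel bar, 20 mm wide along the cradle's x, 6 mm thick. A rubber pad 18 mm across is on its right-hand (later under) side, 55 mm from the hinge; on the other side there sits a 3 mm high screw head, 12 mm across. Arm level: its upper side is 95 mm above the bench.
- tape_measure: Bystander: yellow tape measure on edge, 33 x 81 x 66 mm; origin: centre of its underside.
- pencil: Bystander: flat red carpenter's pencil, 195 mm long; origin: centre of its underside.
- try_square: Bystander: try square lying flat, 183 x 125 x 17 mm; origin: centre of its underside.
- file: Bystander: file with a wooden handle lying flat, 280 mm long; origin: centre of its underside.
- spring_clamp: Bystander: spring clamp lying flat, 62 x 126 x 25 mm; origin: centre of its underside.
- bench_brush: Bystander: bench brush lying in front of the sink, 273 mm long; origin: centre of its underside.

How it is judged:
On the way, in this order (a step that is already met when the one before it is completed fails the run):
1. the pipe rolls while the fingers push on it (contact force between the fingers and pipe above 0.2 N and angular speed of pipe above 0.3 rad/s and z of pipe in the frame of saw_cradle above 0.0662843 m), for 0.15 s.
2. the pipe sits in the V trough along its whole length (z of pipe in the frame of saw_cradle between 0.0562843 and 0.0632843 m and x of pipe in the frame of saw_cradle between 0.058 and 0.066 m and angle between the y axis of pipe and the y axis of saw_cradle, either way round below 0.04 rad), for 0.3 s.
3. the pipe's left end is against the stop (all of step 2 and y of pipe in the frame of saw_cradle above 0.0065 m), for 0.2 s.
4. the hold-down arm is down on the pipe (all of step 3 and value of joint hold_down below 0.045 rad), for 0.2 s.
At the end, for the whole second after the job is handed in: The pipe sits in the V trough (axis within 4 mm of the trough's middle and 3 to 4 mm of its seated height, within 0.04 rad of parallel), its left end within 3.5 mm of the stop, the hold-down arm within 0.045 rad of level (pad on the pipe), and the pipe is at rest (all of step 4 and linear speed of pipe below 0.02 m/s); the robot touches nothing.
It fails at once if the pipe is lifted (its axis more than 10 mm above rolling height) (z of pipe in the frame of saw_cradle above 0.08 m).
It fails at once if the fingers reach down beside the pipe and touch it (pinched, or shoved from behind) instead of pushing on its top or its end face ((contact force between the fingers and pipe above 0.5 N and z of pipe in the frame of saw_cradle above 0.0662843 m and z of the grasp point in the frame of saw_cradle below 0.09 m and y of the grasp point in the frame of pipe between -0.06 and 0.06 m) or (contact force between the fingers and pipe above 0.5 N and z of the grasp point in the frame of saw_cradle below 0.078 m and y of the grasp point in the frame of pipe between -0.06 and 0.06 m)).
It fails at once if another thing on the bench is moved more than 30 mm (distance of any of tape_measure, pencil, try_square, file, spring_clamp, bench_brush from where it was at the start of the episode above 0.03 m).
It also fails if it takes over 53 s, if anything falls off the work surface, if the arm or the gripper's body presses on something with over 40 N, if the wrist force passes 120 N, or if a joint passes its speed limit or range.

## Robot

A 7-joint arm with a two-finger parallel gripper is mounted at the origin on a cart in front of the work surface, level with it; the furniture and walls round the work are solid. World frame = base frame: x ahead of the robot, y to its left, z up, the work surface at z = 0. Lengths are in m, angles in rad, forces in N, time in s.
With the tool pointing down it reaches from about 0.35 to 0.9 m from the base axis. Payload 8.1 kg.
Tool frame: the origin (TCP) lies midway between the tips of the shut fingers; the grasp point (between the pads) lies 19 mm behind it; z points along the fingers, y is the line along which they close (so a half turn about z gives the same grasp; the last joint's range is limited). The gripper opens to 92 mm and grips with 3 to 60 N. Pads are 19 mm wide; open, the fingers measure 130 mm over their backs; the gripper's body (75 mm by 190 mm) begins 47 mm behind the grasp point.
Start: joints at [1.016, 0.434, 0.025, 1.573, -0.012, 1.134, -0.075], TCP at [0.273, -0.562, 0.227] pointing down, gripper open.
Joint ranges: [-2.62, 2.62], [-0.44, 2.09], [-1.27, 1.32], [0.08, 2.57], [-1.32, 4.46], [0.12, 2], [-2.74, 2.74]. Speed limits (rad/s): [2.22, 2.22, 3.01, 3.01, 3.14, 3.14, 3.14].

## Interface

Orientations are given as a rotation vector (axis times angle).
In Python, from cell import observe, get_image, camera_model, sign_off, recognise, silhouettes gives the robot as it stands.
- The arm moves only by the tool apply_moves, never from a script. Its argument "motion" is a list of rows, each an object of numbers: "x", "y", "z": the shift along the world's x, y, z in cm; "yaw": the turn about the world's z in degrees; "hand": the opening, from -1 (shut) to 1 (fully open), so that 0 is half open. In form: [{"x": .., "y": .., "z": .., "yaw": .., "hand": ..}, ...]. A call has 1 to 10 rows; each row is the pose to reach, as a shift and turn from the pose commanded when the call began; what a row does not reach only later rows make up. A row lasts 1/8 s, in which the tool goes at most 62.5 mm and 10.7 degrees, less where a joint would pass 70% of its speed; a pose out of reach is approached as far as the arm can. A call with a gripper value outside its range is refused whole. The fingers move at their own pace and stop on an object; "newtons" is the grip in N (left out, the last holds). Time passes only in rows, so rows that repeat a pose let the fingers close. It gives the time, the measured TCP pose, the force, the opening and the grip force at its end, in the units of the state.
- observe(): the state, without advancing time (a new reading comes with each control period).
- get_image(name): name is "scene" or "side" or "wrist"; returns the picture (420x560x3 uint8, blue, green, red); there is no depth.
- camera_model(name): a dict with "camera_matrix" (3x3 intrinsics, pixels), "T" (4x4, takes a point from camera to world coordinates). Camera axes: x right, y up, looking along -z (the intrinsics and any distortion apply to the point x, -y, -z); pixel columns grow to the right and rows downward; lengths in m; the calibration is good to about 2 mm. A picture is of the moment at which its call begins: read the wrist's pose just before it. camera_model takes no time and is no camera call; for the wrist camera it gives the pose at the moment of the call.
- sign_off(): hands the job in; it is judged then, once.
Trained networks look in the newest picture that a camera, given by its name, has taken for a name from the list of things; names that differ only in an ending like _2 or _b are one class to them, and where a whole thing is asked for, a point or a joint stands for the part that bears it (a point fixed in the world has none). Each returns a list of dicts, best first, with "p" (0 to 1); they miss things now and then, are a little off and sometimes report something else, mostly with a low value. They report only what shows in the picture. A call takes as long as a camera call.
- recognise(query, camera): "rect" ([left, top, right, bottom] in pixels, round what is visible of it).
- silhouettes(query, camera): "mask" (420x560 bool, what is visible of it) and "rect" ([left, top, right, bottom] in pixels, round what is visible of it).
The state is a dict: "clock": time; "joints": joint angles; "dq": joint speeds; "joint_efforts": joint torques, N m; "position": TCP position; "ee_rot": TCP orientation; "force": force on the tool from outside, world axes, zero at the start; "ft_torque": the same for the moment, N m; "width": opening from 0.0 (shut) to 1.0 (fully open); "gripper_force": force on a finger pad.
Only numpy, scipy, OpenCV 4.12 (cv2) and the standard library are available. Lean on these libraries where they do the work, as an engineer would, in place of code of your own. Each camera call takes 0.05 s, during which the arm holds its last target. There are 200 camera calls.

## Working session

There is one attempt and no reset: what is moved stays moved. The work goes in short steps, Python scripts to look and compute and a tool call to move; the robot and the scene stay as the last step left them, time stands still between calls to the robot, and variables do not carry over. Pictures are saved under pics/ and viewed, at most 11 in all, crops included, and the job is handed in when it is done.

Besides the shell and the picture viewer there is one more tool, called as name(argument=value, ...) on one line, values as JSON. apply_moves: Moves the arm, as the interface text tells. Its arguments: {"type":"object","properties":{"motion":{"type":"array","items":{"type":"object","properties":{"x":{"type":"number"},"y":{"type":"number"},"z":{"type":"number"},"yaw":{"type":"number"},"hand":{"type":"number"}}}},"newtons":{"type":"number"}},"required":["motion"]}

```bash
mkdir -p pics; ls; python3 - <<'E'
from cell import *
import cv2,numpy as np
s=observe();print({k:np.round(v,3) for k,v in s.items()})
ims=[]
for c in("scene","side"):
    im=get_image(c);cv2.imwrite(f"pics/{c}0.png",im)
    for q in("saw_cradle","pipe","hold_down"):
        print(c,q,[(round(d["p"],2),np.round(d["rect"])) for d in recognise(q,c)][:2])
    m=camera_model(c);print(np.round(m["camera_matrix"],1).tolist(),np.round(m["T"],3).tolist())
E
```

```text
pics
{'clock': np.float64(0.0), 'joints': array([ 1.016,  0.435,  0.025,  1.574, -0.012,  1.134, -0.075]), 'dq': array([-0.002, -0.001, -0.   ,  0.   , -0.002,  0.001, -0.001]), 'joint_efforts': array([ 0.0000e+00, -6.6785e+01,  9.8500e-01, -3.1445e+01, -6.0000e-02,
        4.3000e-02,  0.0000e+00]), 'position': array([ 0.273, -0.562,  0.226]), 'ee_rot': array([-3.06e+00, -7.03e-01,  1.00e-03]), 'force': array([0.21 , 0.266, 0.192]), 'ft_torque': array([-0.041, -0.001, -0.026]), 'gripper_force': np.float64(0.0), 'width': np.float64(0.999)}
scene saw_cradle [(0.64, array([255., 196., 314., 255.]))]
scene pipe [(0.93, array([261., 209., 303., 229.]))]
scene hold_down []
[[477.0, 0.0, 285.1], [0.0, 477.0, 209.5], [0.0, 0.0, 1.0]] [[0.472, 0.515, -0.716, -0.585], [-0.882, 0.273, -0.385, -0.538], [-0.003, 0.813, 0.582, 1.019], [0.0, 0.0, 0.0, 1.0]]
side saw_cradle [(0.91, array([217., 204., 315., 276.]))]
side pipe [(0.71, array([237., 172., 303., 190.])), (0.63, array([264., 208., 293., 245.]))]
side hold_down [(0.63, array([228., 219., 240., 241.]))]
[[453.3, 0.0, 278.7], [0.0, 453.3, 207.5], [0.0, 0.0, 1.0]] [[-0.889, 0.284, -0.36, 0.01], [-0.458, -0.532, 0.712, 1.104], [0.01, 0.798, 0.603, 1.006], [0.0, 0.0, 0.0, 1.0]]
```

```bash
python3 - <<'E'
import cv2
a=cv2.imread("pics/scene0.png")[175:285,225:345];b=cv2.imread("pics/side0.png")[185:295,200:330]
a=cv2.resize(a,None,fx=5,fy=5,interpolation=3);b=cv2.resize(b,None,fx=5,fy=5,interpolation=3)
cv2.imwrite("pics/a.png",a);cv2.imwrite("pics/b.png",b)
E
```

```text
(no output)
```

View pics/scene0.png

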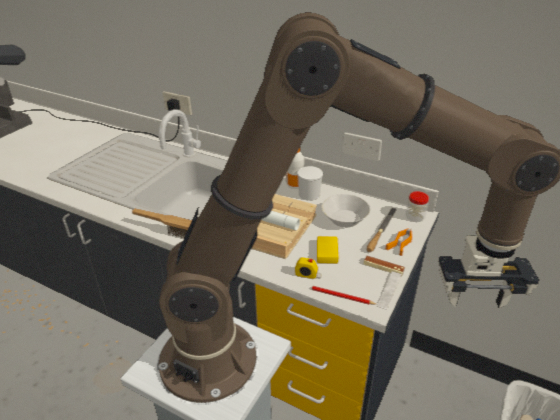

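View pics/a.png

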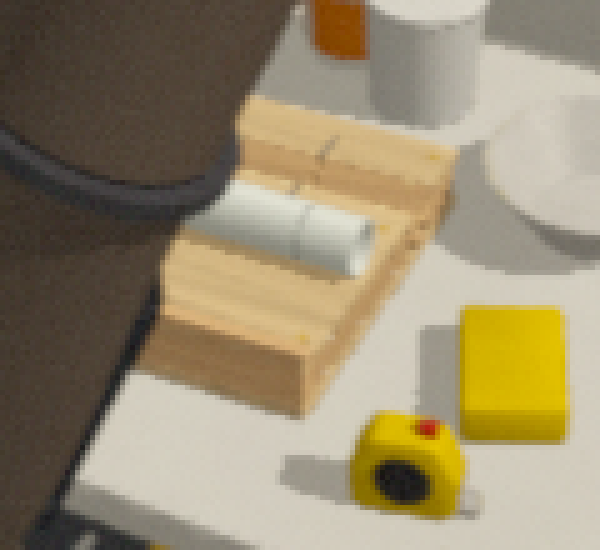

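View pics/b.png

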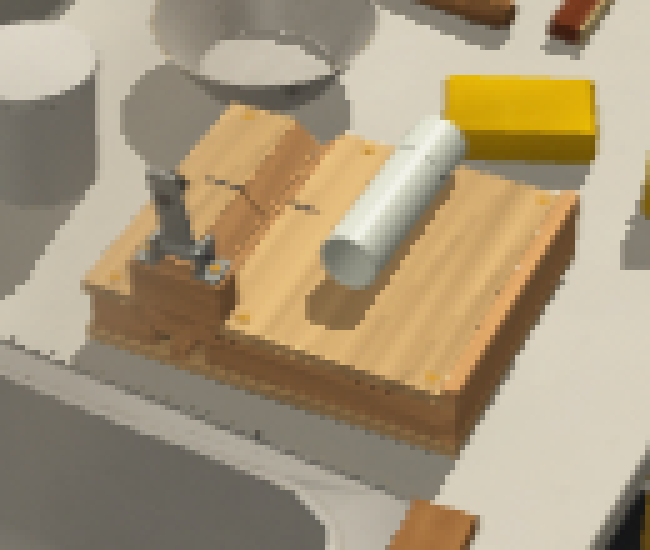

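```bash
cat > h.py <<'E'
import numpy as np,cv2
from cell import *
from scipy.optimize import least_squares
def proj(m,P):
    K=np.array(m["camera_matrix"]);T=np.linalg.inv(np.array(m["T"]))
    p=np.atleast_2d(P)@T[:3,:3].T+T[:3,3];p=p*[1,-1,-1];q=p@K.T;return q[:,:2]/q[:,2:]
def Rz(a):return np.array([[np.cos(a),-np.sin(a),0],[np.sin(a),np.cos(a),0],[0,0,1]])
def ray(m,uv):
    K=np.array(m["camera_matrix"]);T=np.array(m["T"])
    d=np.linalg.solve(K,[uv[0],uv[1],1])*[1,-1,-1];return T[:3,3],T[:3,:3]@d
def atz(m,uv,z):
    o,d=ray(m,uv);return o+d*(z-o[2])/d[2]
E
python3 - <<'E'
from h import *
S=camera_model("scene");D=camera_model("side")
os=np.array([225,175]);od=np.array([200,185])
cs=np.array([[-130,-105,0],[-130,-105,56],[130,-105,50]])/1e3
us=np.array([[305,415],[305,352],[457,150]])/5+os
cd=np.array([[-130,105,0],[-130,105,56],[-130,-105,56],[130,105,50],[130,105,0],[130,-105,50]])/1e3
ud=np.array([[455,452],[460,392],[580,195],[85,288],[90,335],[238,105]])/5+od
def f(p):
    w=lambda c:c@Rz(p[2]).T+[p[0],p[1],0]
    return np.r_[(proj(S,w(cs))-us).ravel(),(proj(D,w(cd))-ud).ravel()]
r=least_squares(f,[.5,0,0],loss="soft_l1");p=r.x;print(p,np.round(f(p),1))
C=lambda W:Rz(p[2]).T@(W-[p[0],p[1],0])
for m,uv,z in((S,np.array([363,247])/5+os,.07),(D,np.array([348,262])/5+od,.07),(D,np.array([425,150])/5+od,.085)):
    W=atz(m,uv,z);print("pipe",W.round(4),C(W).round(4))
h=Rz(p[2])@[.062,.0925,.092]+[p[0],p[1],0]
for a in np.arange(1.6,2.01,.1):
    print(a,((proj(D,Rz(p[2])@[.062,.0925+.075*np.cos(a),.092+.075*np.sin(a)]+[p[0],p[1],0])-od)*5).round(),((proj(D,h)-od)*5).round())
for n in([.062,0,.05],[.062,.08,.06]):print(Rz(p[2])@n+[p[0],p[1],0])
E
```

```text
[0.54934061 0.11436213 0.05600576] [ 0.1  1.8  0.1  1.   0.6 -0.4  0.4  1.8 -0.1  0.5  0.3 -0.4 -0.6 -1.3
 -0.5  0.9 -0.8 -0.6]
pipe [0.5268 0.0135 0.07  ] [-0.0281 -0.0995  0.07  ]
pipe [0.522  0.1509 0.07  ] [-0.0252  0.038   0.07  ]
pipe [0.5222 0.043  0.085 ] [-0.0311 -0.0697  0.085 ]
1.6 [[179. 151.]] [[183. 249.]]
1.7000000000000002 [[185. 145.]] [[183. 249.]]
1.8000000000000003 [[191. 140.]] [[183. 249.]]
1.9000000000000004 [[197. 136.]] [[183. 249.]]
2.0000000000000004 [[202. 134.]] [[183. 249.]]
[0.61124339 0.11783267 0.05      ]
[0.60676528 0.19770724 0.06      ]
```

apply_moves(motion=[{"x":2.2,"y":5.8,"yaw":-2.5,"hand":0},{"x":4.4,"y":11.6,"yaw":-5,"hand":0},{"x":6.6,"y":17.4,"yaw":-7.5,"hand":0},{"x":8.8,"y":23.2,"yaw":-10,"hand":0},{"x":11,"y":29,"yaw":-12.5,"hand":0},{"x":13.2,"y":34.8,"yaw":-15,"hand":0},{"x":15.4,"y":40.6,"yaw":-17.5,"hand":0},{"x":17.6,"y":46.4,"yaw":-20,"hand":0},{"x":19.8,"y":52.2,"yaw":-22.7,"hand":0},{"x":22,"y":58,"yaw":-22.7,"hand":0}])

```text
schema error: expected keys x, y, z, yaw, hand
```

```bash
python3 - <<'E'
from h import *
s=observe();print(s["clock"],s["position"].round(4),s["ee_rot"].round(3),s["force"].round(2))
w=get_image("wrist");m=camera_model("wrist");cv2.imwrite("pics/w1.png",w)
print(np.round(m["T"],3).tolist(),np.round(m["camera_matrix"],0).tolist())
p=[.5493,.1144,.056]
for n in([-.027,-.031,.09],[.062,0,.05],[.062,.0925,.092],[-.13,-.105,.056],[.13,-.105,.05]):
    W=Rz(p[2])@n+[p[0],p[1],0];print(W.round(3),proj(m,W).round())
E
```

```text
0.4 [ 0.2728 -0.5622  0.2266] [-3.062 -0.704  0.   ] [0.65 1.04 0.55]
[[0.437, 0.871, 0.226, 0.333], [-0.9, 0.423, 0.11, -0.534], [0.001, -0.251, 0.968, 0.385], [0.0, 0.0, 0.0, 1.0]] [[312.0, 0.0, 281.0], [0.0, 312.0, 208.0], [0.0, 0.0, 1.0]]
[0.524 0.082 0.09 ] [[-558. -684.]]
[0.611 0.118 0.05 ] [[-482. -779.]]
[0.606 0.21  0.092] [[ -942. -1182.]]
[0.425 0.002 0.056] [[-296. -301.]]
[0.685 0.017 0.05 ] [[-297. -845.]]
```

View pics/w1.png

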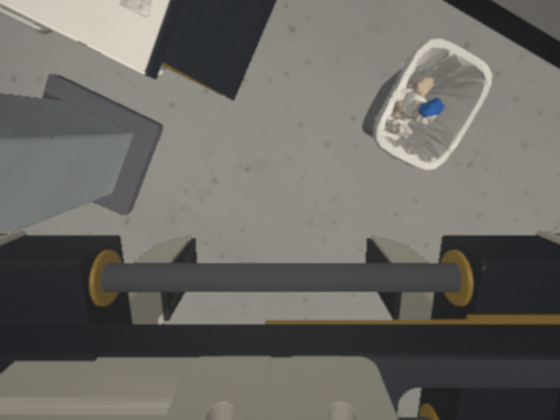

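The move was refused (all keys are needed), so this wrist picture only shows the floor and the bin at (435,100).

apply_moves(motion=[{"x":2.2,"y":5.8,"z":0,"yaw":-2.5,"hand":0},{"x":4.4,"y":11.6,"z":0,"yaw":-5,"hand":0},{"x":6.6,"y":17.4,"z":0,"yaw":-7.5,"hand":0},{"x":8.8,"y":23.2,"z":0,"yaw":-10,"hand":0},{"x":11,"y":29,"z":0,"yaw":-12.5,"hand":0},{"x":13.2,"y":34.8,"z":0,"yaw":-15,"hand":0},{"x":15.4,"y":40.6,"z":0,"yaw":-17.5,"hand":0},{"x":17.6,"y":46.4,"z":0,"yaw":-20,"hand":0},{"x":19.8,"y":52.2,"z":0,"yaw":-22.7,"hand":0},{"x":22,"y":58,"z":0,"yaw":-22.7,"hand":0}])

```text
clock: 1.7
position: [0.4934, 0.0195, 0.2271]
ee_rot: [3.14, 0.085, 0.002]
force: [1.2, 0.2, 0.8]
width: 0.506
gripper_force: 0.0
```

```bash
cat > look.py <<'E'
from h import *
import sys
s=observe();print(s["clock"],s["position"].round(4),s["ee_rot"].round(3),s["force"].round(2))
m=camera_model("wrist");w=get_image("wrist");cv2.imwrite(f"pics/{sys.argv[1]}.png",w)
p=[.5493,.1144,.056]
for n in([-.027,-.031,.09],[.062,0,.05],[.062,.0925,.092],[-.13,-.105,.056],[.13,-.105,.05],[.13,.105,.05]):
    W=Rz(p[2])@n+[p[0],p[1],0];print(n,W.round(3),proj(m,W).round())
E
python3 look.py w2
```

```text
1.7 [0.4934 0.0195 0.2271] [3.14e+00 8.50e-02 2.00e-03] [1.22 0.18 0.79]
[-0.027, -0.031, 0.09] [0.524 0.082 0.09 ] [[216. 163.]]
[0.062, 0, 0.05] [0.611 0.118 0.05 ] [[188.  69.]]
[0.062, 0.0925, 0.092] [0.606 0.21  0.092] [[67. 61.]]
[-0.13, -0.105, 0.056] [0.425 0.002 0.056] [[292. 251.]]
[0.13, -0.105, 0.05] [0.685 0.017 0.05 ] [[294.  -9.]]
[0.13, 0.105, 0.05] [0.673 0.227 0.05 ] [[71. -8.]]
```

View pics/w2.png

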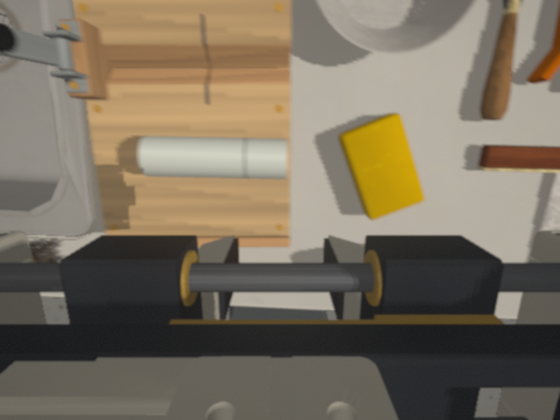

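apply_moves(motion=[{"x":2.8,"y":6.6,"z":-3,"yaw":0,"hand":0},{"x":2.8,"y":6.6,"z":-8,"yaw":0,"hand":0},{"x":2.8,"y":6.6,"z":-12,"yaw":0,"hand":0},{"x":2.8,"y":6.6,"z":-13,"yaw":0,"hand":0},{"x":2.8,"y":6.6,"z":-13,"yaw":0,"hand":0},{"x":2.8,"y":6.6,"z":-13.2,"yaw":0,"hand":0}])

```text
clock: 2.5
position: [0.5222, 0.0837, 0.0965]
ee_rot: [-3.14, -0.086, -0.005]
force: [-0.1, 0.4, 0.5]
width: 0.502
gripper_force: 0.0
```

apply_moves(motion=[{"x":0,"y":0,"z":-0.2,"yaw":0,"hand":0},{"x":0,"y":0,"z":-0.4,"yaw":0,"hand":0}])

```text
clock: 2.75
position: [0.5213, 0.0836, 0.0914]
ee_rot: [-3.14, -0.087, -0.002]
force: [0.5, -0.2, 0.2]
width: 0.504
gripper_force: 0.0
```

apply_moves(motion=[{"x":0,"y":0,"z":-0.1,"yaw":0,"hand":0},{"x":0,"y":0,"z":-0.2,"yaw":0,"hand":0},{"x":0,"y":0,"z":-0.2,"yaw":0,"hand":0}])

```text
clock: 3.12
position: [0.5224, 0.0837, 0.09]
ee_rot: [-3.14, -0.087, -0.005]
force: [-0.2, -1.6, 10.0]
width: 0.498
gripper_force: 5.1
```

apply_moves(motion=[{"x":0.6,"y":0.03,"z":0.03,"yaw":0,"hand":0},{"x":1.5,"y":0.08,"z":0.03,"yaw":0,"hand":0},{"x":2.6,"y":0.14,"z":0.03,"yaw":0,"hand":0},{"x":3.6,"y":0.2,"z":0.1,"yaw":0,"hand":0},{"x":4,"y":0.2,"z":3,"yaw":0,"hand":0},{"x":2,"y":0.2,"z":6,"yaw":0,"hand":0},{"x":0,"y":0,"z":9,"yaw":0,"hand":0},{"x":-2,"y":0,"z":11,"yaw":0,"hand":0}])

```text
clock: 4.12
position: [0.5005, 0.0838, 0.1999]
ee_rot: [-3.14, -0.087, -0.001]
force: [-0.3, 0.3, 0.5]
width: 0.502
gripper_force: 0.0
```

```bash
python3 look.py w3; python3 - <<'E'
from h import *
for c in("wrist",):
    for d in silhouettes("pipe",c)[:2]:
        print(d["p"],d["rect"]);ys,xs=np.nonzero(d["mask"]);print(cv2.minAreaRect(np.c_[xs,ys].astype(np.float32)))
E
```

```text
4.125 [0.5005 0.0838 0.1999] [-3.14e+00 -8.70e-02 -1.00e-03] [-0.27  0.35  0.53]
[-0.027, -0.031, 0.09] [0.524 0.082 0.09 ] [[283. 179.]]
[0.062, 0, 0.05] [0.611 0.118 0.05 ] [[250.  76.]]
[0.062, 0.0925, 0.092] [0.606 0.21  0.092] [[128.  68.]]
[-0.13, -0.105, 0.056] [0.425 0.002 0.056] [[353. 270.]]
[0.13, -0.105, 0.05] [0.685 0.017 0.05 ] [[369.  -8.]]
[0.13, 0.105, 0.05] [0.673 0.227 0.05 ] [[127.  -8.]]
0.6 [199.4, 124.1, 368.7, 172.0]
((283.3260803222656, 147.80538940429688), (165.31027221679688, 45.153865814208984), 1.3639276027679443)
0.42 [28.3, 0.4, 368.1, 262.6]
((196.5, 131.0), (262.0, 341.0), 90.0)
```

View pics/w3.png

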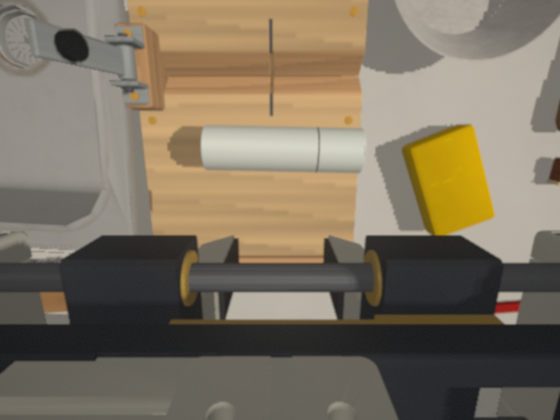

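apply_moves(motion=[{"x":0,"y":0,"z":0,"yaw":0,"hand":0},{"x":0,"y":0,"z":0,"yaw":0,"hand":0}])

```text
clock: 4.47
position: [0.501, 0.0835, 0.1978]
ee_rot: [3.14, 0.087, -0.002]
force: [-0.8, 0.3, 0.4]
width: 0.503
gripper_force: 0.0
```

```bash
cat > pp.py <<'E'
from h import *
m=camera_model("wrist");get_image("wrist")
d=silhouettes("pipe","wrist")[0];ys,xs=np.nonzero(d["mask"]);r=cv2.minAreaRect(np.c_[xs,ys].astype(np.float32));print(d["p"],r)
u=r[0]
for z in(.09,.07,.06):
    W=atz(m,u,z);print(z,W.round(4),(Rz(.056).T@(W-[.5525,.1155,0])).round(4))
print(observe()["clock"])
E
python3 pp.py
```

```text
0.91 ((282.2307434082031, 148.10459899902344), (165.24346923828125, 46.43968963623047), 1.6060030460357666)
0.09 [0.5507 0.0842 0.09  ] [-0.0036 -0.0312  0.09  ]
0.07 [0.5494 0.084  0.07  ] [-0.0049 -0.0313  0.07  ]
0.06 [0.5487 0.0839 0.06  ] [-0.0056 -0.0313  0.06  ]
4.575
```

apply_moves(motion=[{"x":4.1,"y":0.2,"z":-5,"yaw":0,"hand":0},{"x":4.1,"y":0.2,"z":-9.5,"yaw":0,"hand":0},{"x":4.1,"y":0.2,"z":-10.8,"yaw":0,"hand":0},{"x":4.1,"y":0.2,"z":-11,"yaw":0,"hand":0},{"x":4.6,"y":0.2,"z":-11,"yaw":0,"hand":0},{"x":5.9,"y":0.3,"z":-11,"yaw":0,"hand":0},{"x":8.1,"y":0.4,"z":-11,"yaw":0,"hand":0},{"x":11,"y":0.6,"z":-9,"yaw":0,"hand":0},{"x":12,"y":0.6,"z":-5,"yaw":0,"hand":0},{"x":6,"y":0.5,"z":0,"yaw":0,"hand":0}])

```text
clock: 5.82
position: [0.5754, 0.089, 0.19]
ee_rot: [-3.139, -0.085, -0.003]
force: [0.0, 0.5, 2.0]
width: 0.499
gripper_force: 0.0
```

```bash
python3 pp.py;python3 pp.py
```

```text
0.81 ((285.3658447265625, 185.2390594482422), (165.30587768554688, 45.89261245727539), 1.2319773435592651)
0.09 [0.5954 0.0854 0.09  ] [ 0.0411 -0.0324  0.09  ]
0.07 [0.5917 0.085  0.07  ] [ 0.0375 -0.0327  0.07  ]
0.06 [0.5899 0.0847 0.06  ] [ 0.0356 -0.0328  0.06  ]
5.925
0.83 ((286.9430847167969, 178.61831665039062), (164.26553344726562, 44.09827423095703), 1.2453643083572388)
0.09 [0.597  0.0858 0.09  ] [ 0.0427 -0.0322  0.09  ]
0.07 [0.5938 0.0852 0.07  ] [ 0.0396 -0.0326  0.07  ]
0.06 [0.5923 0.0849 0.06  ] [ 0.038  -0.0328  0.06  ]
6.025
```

apply_moves(motion=[{"x":-3,"y":0,"z":1,"yaw":0,"hand":0},{"x":-3,"y":0,"z":1,"yaw":0,"hand":0},{"x":-3,"y":0,"z":1,"yaw":0,"hand":0}])

```text
clock: 6.4
position: [0.5435, 0.0887, 0.1982]
ee_rot: [3.14, 0.087, -0.001]
force: [-0.2, -0.3, -0.4]
width: 0.5
gripper_force: 0.0
```

```bash
python3 pp.py; cp /dev/null x; python3 look.py w4
```

```text
0.57 ((286.5234069824219, 145.37547302246094), (165.23497009277344, 45.552616119384766), 1.1934893131256104)
0.09 [0.5957 0.0858 0.09  ] [ 0.0415 -0.032   0.09  ]
0.07 [0.5946 0.0854 0.07  ] [ 0.0403 -0.0324  0.07  ]
0.06 [0.594  0.0852 0.06  ] [ 0.0398 -0.0326  0.06  ]
6.5
6.5 [0.5435 0.0887 0.1981] [ 3.14e+00  8.70e-02 -1.00e-03] [-1.12 -0.41 -0.54]
[-0.027, -0.031, 0.09] [0.524 0.082 0.09 ] [[286. 227.]]
[0.062, 0, 0.05] [0.611 0.118 0.05 ] [[253. 124.]]
[0.062, 0.0925, 0.092] [0.606 0.21  0.092] [[136. 124.]]
[-0.13, -0.105, 0.056] [0.425 0.002 0.056] [[353. 307.]]
[0.13, -0.105, 0.05] [0.685 0.017 0.05 ] [[369.  46.]]
[0.13, 0.105, 0.05] [0.673 0.227 0.05 ] [[134.  46.]]
```

View pics/w4.png

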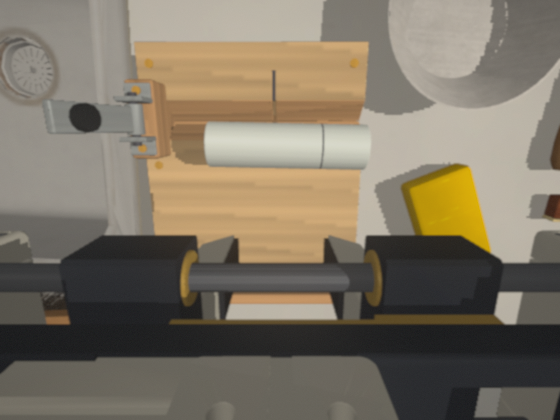

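apply_moves(motion=[{"x":4.3,"y":0.2,"z":-5,"yaw":0,"hand":0},{"x":4.3,"y":0.2,"z":-9.5,"yaw":0,"hand":0},{"x":4.3,"y":0.2,"z":-10.7,"yaw":0,"hand":0},{"x":4.3,"y":0.2,"z":-10.9,"yaw":0,"hand":0},{"x":4.3,"y":0.2,"z":-10.9,"yaw":0,"hand":0}])

```text
clock: 7.18
position: [0.5862, 0.091, 0.0906]
ee_rot: [-3.14, -0.087, -0.001]
force: [0.3, 0.3, 0.1]
width: 0.5
gripper_force: 0.0
```

apply_moves(motion=[{"x":0,"y":0,"z":-0.15,"yaw":0,"hand":0},{"x":0.5,"y":0.03,"z":-0.15,"yaw":0,"hand":0},{"x":1.4,"y":0.08,"z":-0.15,"yaw":0,"hand":0},{"x":2.5,"y":0.14,"z":-0.15,"yaw":0,"hand":0},{"x":3.8,"y":0.2,"z":-0.1,"yaw":0,"hand":0},{"x":5,"y":0.25,"z":0.5,"yaw":0,"hand":0},{"x":5,"y":0.25,"z":4,"yaw":0,"hand":0},{"x":2,"y":0.2,"z":8,"yaw":0,"hand":-1},{"x":-2,"y":0,"z":11,"yaw":0,"hand":-1},{"x":-2,"y":0,"z":11,"yaw":0,"hand":-1}])

```text
clock: 8.43
position: [0.5655, 0.0916, 0.2029]
ee_rot: [-3.14, -0.089, -0.006]
force: [0.8, 0.3, 0.1]
width: 0.22
gripper_force: 0.0
```

```bash
python3 pp.py; python3 look.py w5
```

```text
0.74 ((288.0, 145.0), (42.0, 156.0), 90.0)
0.09 [0.6183 0.0876 0.09  ] [ 0.0642 -0.0316  0.09  ]
0.07 [0.6173 0.087  0.07  ] [ 0.0631 -0.032   0.07  ]
0.06 [0.6168 0.0868 0.06  ] [ 0.0626 -0.0323  0.06  ]
8.525
8.525 [0.5665 0.0908 0.2003] [3.14e+00 8.70e-02 2.00e-03] [ 0.86  0.35 -0.4 ]
[-0.027, -0.031, 0.09] [0.524 0.082 0.09 ] [[287. 250.]]
[0.062, 0, 0.05] [0.611 0.118 0.05 ] [[255. 149.]]
[0.062, 0.0925, 0.092] [0.606 0.21  0.092] [[141. 153.]]
[-0.13, -0.105, 0.056] [0.425 0.002 0.056] [[352. 325.]]
[0.13, -0.105, 0.05] [0.685 0.017 0.05 ] [[367.  74.]]
[0.13, 0.105, 0.05] [0.673 0.227 0.05 ] [[139.  74.]]
```

View pics/w5.png

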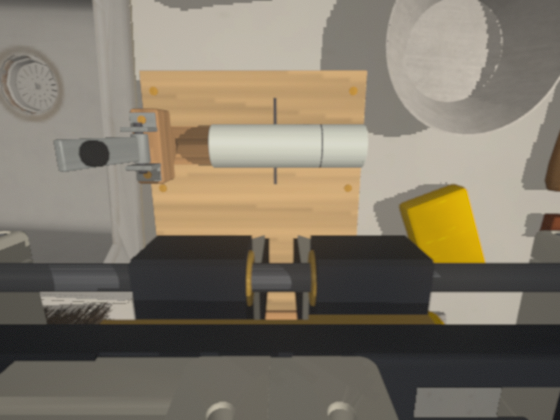

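apply_moves(motion=[{"x":2.8,"y":-5.2,"z":0,"yaw":0,"hand":-1},{"x":5.6,"y":-10.5,"z":0,"yaw":0,"hand":-1},{"x":5.6,"y":-10.5,"z":-2,"yaw":0,"hand":-1},{"x":5.6,"y":-10.5,"z":-6,"yaw":0,"hand":-1},{"x":5.6,"y":-10.5,"z":-10,"yaw":0,"hand":-1},{"x":5.6,"y":-10.5,"z":-13,"yaw":0,"hand":-1},{"x":5.6,"y":-10.5,"z":-14,"yaw":0,"hand":-1},{"x":5.6,"y":-10.5,"z":-14.2,"yaw":0,"hand":-1},{"x":5.6,"y":-10.5,"z":-14.2,"yaw":0,"hand":-1}])

```text
clock: 9.7
position: [0.6227, -0.014, 0.0586]
ee_rot: [-3.14, -0.087, -0.002]
force: [0.6, 0.9, 0.6]
width: 0.003
gripper_force: 0.0
```

apply_moves(motion=[{"x":-0.03,"y":0.6,"z":0,"yaw":0,"hand":-1},{"x":-0.07,"y":1.2,"z":0,"yaw":0,"hand":-1},{"x":-0.1,"y":1.8,"z":0,"yaw":0,"hand":-1},{"x":-0.13,"y":2.4,"z":0,"yaw":0,"hand":-1},{"x":-0.17,"y":3,"z":0,"yaw":0,"hand":-1},{"x":-0.2,"y":3.6,"z":0,"yaw":0,"hand":-1},{"x":-0.23,"y":4.2,"z":0,"yaw":0,"hand":-1},{"x":-0.25,"y":4.6,"z":0,"yaw":0,"hand":-1},{"x":-0.25,"y":4.8,"z":0,"yaw":0,"hand":-1}])

```text
clock: 10.82
position: [0.6197, 0.0329, 0.0583]
ee_rot: [3.139, 0.086, 0.001]
force: [-0.8, -6.9, 5.3]
width: 0.002
gripper_force: 3.2
```

apply_moves(motion=[{"x":-0.01,"y":0.2,"z":0,"yaw":0,"hand":-1},{"x":-0.02,"y":0.3,"z":0,"yaw":0,"hand":-1}])

```text
clock: 11.08
position: [0.6196, 0.0357, 0.0583]
ee_rot: [3.139, 0.086, 0.001]
force: [0.8, -5.1, 4.2]
width: 0.006
gripper_force: 3.1
```

Still sliding (force constant); carry on.

apply_moves(motion=[{"x":-0.02,"y":0.3,"z":0,"yaw":0,"hand":-1},{"x":-0.03,"y":0.5,"z":0,"yaw":0,"hand":-1},{"x":-0.04,"y":0.7,"z":0,"yaw":0,"hand":-1}])

```text
clock: 11.45
position: [0.6192, 0.0423, 0.0583]
ee_rot: [3.138, 0.085, 0.001]
force: [-0.5, -11.5, 6.9]
width: 0.006
gripper_force: 6.0
```

apply_moves(motion=[{"x":-0.01,"y":0.15,"z":0,"yaw":0,"hand":-1},{"x":-0.01,"y":0.15,"z":0,"yaw":0,"hand":-1}])

```text
clock: 11.7
position: [0.6192, 0.0423, 0.0583]
ee_rot: [3.137, 0.083, 0.001]
force: [0.0, -10.5, 6.5]
width: 0.005
gripper_force: 5.2
```

```bash
python3 - <<'E'
from h import *
b=get_image("side")[185:295,200:330];b=cv2.resize(b,None,fx=5,fy=5,interpolation=3);cv2.imwrite("pics/b2.png",b)
print(observe()["force"])
E
```

```text
[-0.07257399 -9.11468039  6.63325645]
```

View pics/b2.png

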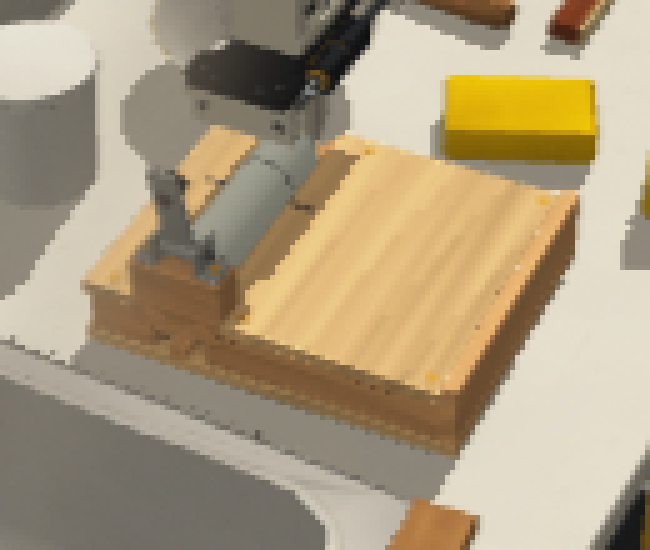

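apply_moves(motion=[{"x":-0.01,"y":0.3,"z":0,"yaw":0,"hand":-1},{"x":-0.02,"y":0.5,"z":0,"yaw":0,"hand":-1},{"x":-0.02,"y":0.5,"z":0,"yaw":0,"hand":-1}])

```text
clock: 12.12
position: [0.6191, 0.0424, 0.0584]
ee_rot: [3.132, 0.078, 0.0]
force: [-1.2, -20.9, 10.1]
width: 0.002
gripper_force: 11.2
```

apply_moves(motion=[{"x":0,"y":-1,"z":0,"yaw":0,"hand":-1},{"x":0,"y":-2,"z":0,"yaw":0,"hand":-1},{"x":0,"y":-2.5,"z":4,"yaw":0,"hand":-1},{"x":0,"y":-2.5,"z":10,"yaw":0,"hand":-1},{"x":-0.2,"y":0,"z":15.5,"yaw":0,"hand":-1},{"x":-0.4,"y":6,"z":16,"yaw":0,"hand":-1},{"x":-0.7,"y":12,"z":16,"yaw":0,"hand":-1},{"x":-1,"y":18,"z":16,"yaw":0,"hand":-1},{"x":-1.3,"y":23.8,"z":16,"yaw":0,"hand":-1},{"x":-1.3,"y":23.8,"z":16,"yaw":0,"hand":-1}])

```text
clock: 13.38
position: [0.6023, 0.2962, 0.2173]
ee_rot: [-3.136, -0.103, 0.003]
force: [0.5, -0.6, 0.6]
width: 0.005
gripper_force: 0.0
```

```bash
python3 look.py w6 ; python3 - <<'E'
from h import *
m=camera_model("wrist")
for a in(1.65,1.75,1.85,1.95):
    W=Rz(.056)@[.062,.0925-.075*np.cos(a),.092+.075*np.sin(a)]+[.5525,.1155,0];print(a,W.round(3),proj(m,W).round())
    W=Rz(.056)@[.062,.0925-.07*np.cos(a)+.003,.092]+[.5525,.1155,0]
E
```

```text
13.375 [0.6023 0.2962 0.2173] [-3.136e+00 -1.030e-01  3.000e-03] [ 0.46 -0.64  0.62]
[-0.027, -0.031, 0.09] [0.524 0.082 0.09 ] [[486. 289.]]
[0.062, 0, 0.05] [0.611 0.118 0.05 ] [[448. 194.]]
[0.062, 0.0925, 0.092] [0.606 0.21  0.092] [[372. 203.]]
[-0.13, -0.105, 0.056] [0.425 0.002 0.056] [[515. 352.]]
[0.13, -0.105, 0.05] [0.685 0.017 0.05 ] [[562. 129.]]
[0.13, 0.105, 0.05] [0.673 0.227 0.05 ] [[354. 127.]]
1.65 [0.609 0.217 0.167] [[387. 225.]]
1.75 [0.608 0.225 0.166] [[376. 224.]]
1.85 [0.608 0.232 0.164] [[365. 223.]]
1.95 [0.608 0.239 0.162] [[354. 222.]]
```

View pics/w6.png

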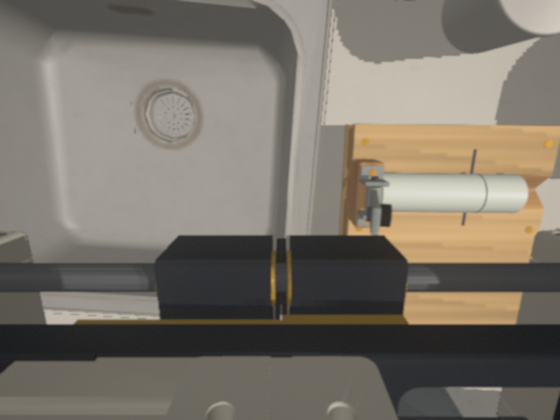

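apply_moves(motion=[{"x":0.3,"y":0,"z":-3,"yaw":0,"hand":-1},{"x":0.4,"y":-1,"z":-6,"yaw":0,"hand":-1},{"x":0.5,"y":-3.5,"z":-6,"yaw":0,"hand":-1},{"x":0.6,"y":-5.2,"z":-6,"yaw":0,"hand":-1},{"x":0.6,"y":-6.2,"z":-6,"yaw":0,"hand":-1},{"x":0.6,"y":-7.1,"z":-6.1,"yaw":0,"hand":-1},{"x":0.7,"y":-8.1,"z":-6.2,"yaw":0,"hand":-1},{"x":0.8,"y":-9,"z":-6.5,"yaw":0,"hand":-1},{"x":0.8,"y":-9.9,"z":-6.9,"yaw":0,"hand":-1}])

```text
clock: 14.55
position: [0.6134, 0.1889, 0.1483]
ee_rot: [3.14, 0.087, -0.0]
force: [-0.0, 1.2, 1.2]
width: 0.003
gripper_force: 0.4
```

apply_moves(motion=[{"x":-0.1,"y":-0.4,"z":-0.5,"yaw":0,"hand":-1},{"x":-0.1,"y":-0.8,"z":-1.1,"yaw":0,"hand":-1},{"x":-0.1,"y":-1.4,"z":-1.9,"yaw":0,"hand":-1},{"x":-0.1,"y":-1.9,"z":-2.8,"yaw":0,"hand":-1},{"x":-0.1,"y":-2.2,"z":-3.5,"yaw":0,"hand":-1},{"x":-0.1,"y":-2.4,"z":-4.1,"yaw":0,"hand":-1},{"x":-0.1,"y":-2.5,"z":-4.6,"yaw":0,"hand":-1},{"x":-0.1,"y":-2.5,"z":-4.9,"yaw":0,"hand":-1},{"x":-0.1,"y":-2.5,"z":-5.1,"yaw":0,"hand":-1}])

```text
clock: 15.68
position: [0.6124, 0.1645, 0.0977]
ee_rot: [3.14, 0.087, -0.0]
force: [-0.9, -2.2, 7.8]
width: 0.005
gripper_force: 3.8
```

apply_moves(motion=[{"x":0,"y":0,"z":-0.2,"yaw":0,"hand":-1},{"x":0,"y":0,"z":-0.3,"yaw":0,"hand":-1},{"x":0,"y":0,"z":-0.3,"yaw":0,"hand":-1}])

```text
clock: 16.05
position: [0.6128, 0.1648, 0.0969]
ee_rot: [-3.14, -0.087, -0.003]
force: [-4.9, -1.8, 17.3]
width: 0.01
gripper_force: 9.6
```

apply_moves(motion=[{"x":0,"y":0,"z":3,"yaw":0,"hand":-1},{"x":0,"y":0,"z":8,"yaw":0,"hand":-1},{"x":-2,"y":0,"z":11,"yaw":0,"hand":-1},{"x":-4,"y":0,"z":11,"yaw":0,"hand":-1},{"x":-4,"y":0,"z":11,"yaw":0,"hand":-1}])

```text
clock: 16.68
position: [0.5715, 0.165, 0.2054]
ee_rot: [-3.14, -0.089, -0.001]
force: [0.6, -0.0, -0.4]
width: 0.004
gripper_force: 0.0
```

```bash
python3 pp.py; python3 - <<'E'
from h import *
w=get_image("wrist")[40:240,150:430];b=get_image("side")[185:295,200:330]
w=cv2.resize(w,(420,300));b=cv2.resize(b,(355,300),interpolation=3);cv2.imwrite("pics/f.png",np.hstack([w,b]))
E
```

```text
0.88 ((322.5, 154.5), (43.0, 155.0), 90.0)
0.09 [0.6174 0.1304 0.09  ] [0.0657 0.0112 0.09  ]
0.07 [0.6159 0.1276 0.07  ] [0.064  0.0086 0.07  ]
0.06 [0.6151 0.1263 0.06  ] [0.0631 0.0072 0.06  ]
16.775
```

View pics/f.png

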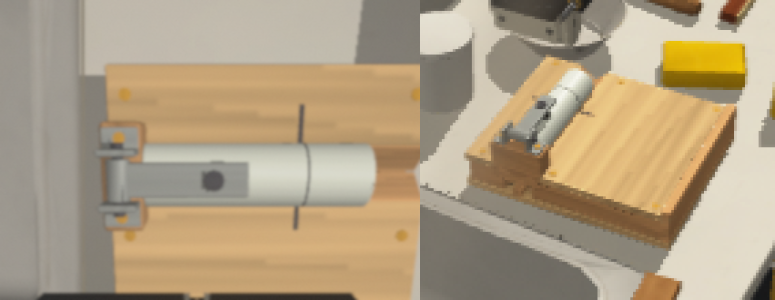

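The arm lies level on the pipe, which is seated in the trough against the stop, and the fingers are clear.

```bash
python3 -c "
from cell import *
print(sign_off())"
```

```text
the job is handed in; nothing more can be done
None
```

The job is handed in: in the last pictures the pipe sits in the V trough against the stop with the hold-down arm level on it, and the gripper is clear. `sign_off()` returned no verdict.

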